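# Uncouple the shaker's drive link and hold it clear of the ball

### The job

The shaker's drive link must come off its ball for inspection. Swing the hinged guard up gently until it rests on its stop and leave it there; then pull the spring latch of the coupler sideways, away from the coupler head, lift the link until the whole coupler head is clear above the ball (about 40 mm up), and finish while still holding it up there in the gripper. Leave the other things on the worktop as they are.

Things in the scene. Friction and masses are not known exactly. Their poses are not given: they have to be found in the camera images.
- shaker: Shaker drive, fixed: base plate (x -55..180, y -62..102, 8 thick), grey motor box at its far end (75 x 150, top z 85), before it an upright steel ball stud (ball 28 wide, top z 50). Origin on the worktop under the ball. x points from ball to box (away from the robot, yaw within 0.25 rad), y left, z up. All offsets here are mm in this frame.
- guard (a joint): Guard angle (rad): 0 closed, level over the coupling; 1.75 fully open on its stop, just past upright. Opens upward about the shaker's y axis. The stiff hinge (0.2 N m) keeps it where it is left; it starts 0 to 0.3 open.
- guard_hinge (a point): Point on the guard's hinge axis, at x 100, y 20, z 92; the axis runs along the shaker's y. The guard is an aluminium plate 145 x 150 x 4 mm with 12 mm lips that reaches from here towards the robot over the coupling.
- guard_grip (a point): Centre of the guard's grip: black bar 18 thick, 26 long along the shaker's y, on a 10 wide stem, 30 in front of the guard's edge, 175 from the hinge. At guard angle a it is at x 100 - 175 cos a, y 20, z 92 + 175 sin a. Pinched on its two ends (fingers closing along the shaker's y) it pivots between the fingers as the guard swings, so the gripper can stay upright.
- link (a joint): Drive link (tongue) angle (rad): 0 on the ball, up to 0.9 raised. Steel bar, its hollow head 56 x 46 over the ball (head z 18 to 62); 0.35 kg with the latch (0.7 to 1.4 times that); falls back if let go. 0.32 raises the head 35 mm, 0.42 raises it 45 mm, clear of the ball. With the latch home the bolt catches under the ball's flat underside and the link cannot rise.
- link_hinge (a point): Point on the link's pivot axis, at x 110, y 0, z 45; the axis runs along the shaker's y.
- latch (a joint): How far the latch is pulled (m): 0 home, 0.016 fully out. Slides towards the shaker's +y (robot's left) against a spring: 4 N at home, 8 N fully out; springs back if let go. The bolt frees the ball from about 0.009 on; pull it to 0.011 or more before lifting.
- latch_grip (a point): Centre of the latch's grip: black bar 20 thick, 22 long along the shaker's y, on a 10 wide upright of the latch rod (rod top z 28). Coupled and home: x 0, y 70, z 60, left of the head (side at y 23), under the closed guard. It rides on the link: radius 111 about the link's pivot. Pinched on its two ends it pivots between the fingers; pull and lift can both be done with it.
- tape_roll: Bystander, to be left alone: white roll of tape, 42 mm wide, 22 mm high, standing flat to the left of the shaker; origin under its middle.
- amber_vial: Bystander, to be left alone: small dark glass vial, 25 mm wide, 50 mm high, to the right of the shaker; origin under its middle.
- cover_slips: Bystander, to be left alone: small dark flat box 34 x 50 x 16 mm at the left; origin under its middle.
- marker_2: Bystander, to be left alone: marker pen 127 mm long, 12 mm thick, lying at the right; origin under its middle.
- capillary_box: Bystander, to be left alone: flat box 30 x 84 x 22 mm at the far right; origin under its middle.

How it is judged:
On the way, in this order (a step that is already met when the one before it is completed fails the run):
1. the guard is up on its stop (value of joint guard above 1.68 rad and value of joint link below 0.05 rad), for 0.2 s.
2. the latch is pulled out while the link still sits on the ball (value of joint latch above 0.0105 m and value of joint link below 0.06 rad and value of joint guard above 1.65 rad), for 0.05 s.
3. the link is lifted clear of the ball (value of joint link above 0.32 rad), for 0.2 s.
At the end, for the whole second after the job is handed in: The program has finished with the gripper still holding the link by the latch grip (or the link itself): the link is raised by at least 0.32 rad (35 mm at the head, clear of the ball) and still, the fingers bear on it with more than 0.5 N, and the guard stands open on its stop (above 1.65 rad) (value of joint link above 0.32 rad and velocity of joint link between -0.1 and 0.1 rad/s and value of joint guard above 1.65 rad and contact force between the fingers and shaker above 0.5 N); the arm keeps its last pose, push and grip.
It fails at once if the guard is slammed onto its stop (faster than 1.5 rad/s, about 0.26 m/s at its grip, near the stop) (value of joint guard above 1.55 rad and velocity of joint guard above 1.5 rad/s).
It fails at once if another thing on the worktop is displaced by more than 30 mm (distance of any of tape_roll, amber_vial, cover_slips, marker_2, capillary_box from where it was at the start of the episode above 0.03 m).
It also fails if it takes over 50 s, if anything falls off the work surface, if the arm or the gripper's body presses on something with over 40 N, if the wrist force passes 120 N, or if a joint passes its speed limit or range.

### The arm

A 6-joint arm with a two-finger parallel gripper is mounted at the origin on a cart in front of the work surface, level with it; the furniture and walls round the work are solid. World frame = base frame: x ahead of the robot, y to its left, z up, the work surface at z = 0. Lengths are in m, angles in rad, forces in N, time in s.
With the tool pointing down it reaches from about 0.3 to 0.75 m from the base axis. Payload 8.5 kg.
Tool frame: the origin (TCP) lies on the centre line of the jaws, within the pads' length; the fingertips stand tcp_to_tips ahead of it and the grasp point (between the pads) lies 3 mm ahead of it (tcp_to_tips is the distance from the TCP to the fingertips, in m); z points along the fingers, y is the line along which they close (so a half turn about z gives the same grasp; the last joint's range is limited). The gripper opens to 88 mm and grips with 3 to 60 N. Pads are 18 mm wide; open, the fingers measure 123 mm over their backs; the gripper's body (75 mm by 187 mm) begins 45 mm behind the grasp point.
Start: joints at [-1.524, 0.381, 1.297, -0, 1.464, -0.215], TCP at [0.142, -0.531, 0.261] pointing down, gripper open.
Joint ranges: [-3.11, 3.11], [-0.89, 2.33], [0.22, 2.48], [-1.42, 4.56], [0.17, 2.85], [-2.88, 2.88]. Speed limits (rad/s): [2.39, 2.39, 3.14, 3.14, 3.14, 3.14].

### API

Orientations are given as a 3x3 rotation matrix whose columns are the frame's x, y, z axes.
In Python, from rig import * gives the robot as it stands.
- The arm moves only by the shell command python3 -m creep 'ROWS' [FORCE]. ROWS is JSON, a list of rows, each an object of numbers: "rx", "ry", "rz": the turn, a rotation vector about the tool's x, y, z in units of 120 degrees (1.0 is 120 degrees); "x", "y", "z": the shift along the tool's x, y, z in units of 0.08 m (1.0 is 0.08 m); "jaw": the opening, from 0 (shut) to 1 (fully open). A call has 1 to 5 rows; each row is the pose to reach, as a shift and turn from the pose commanded when the call began, along the tool's axes at that moment; what a row does not reach only later rows make up. A row lasts 1/8 s, in which the tool goes at most 62.5 mm and 10.7 degrees, less where a joint would pass 70% of its speed; a pose out of reach is approached as far as the arm can. A call with a number of a shift or a turn outside -1 to 1 is refused whole. A call with a gripper value outside its range is refused whole. The fingers move at their own pace and stop on an object; FORCE is the grip in N (left out, the last holds). Time passes only in rows, so rows that repeat a pose let the fingers close. It gives the time, the measured TCP pose, the force, the opening and the grip force at its end, in the units of the state.
- get_obs(): the state, without advancing time (a new reading comes with each control period).
- grab_frame(name): name is "scene" or "side" or "wrist"; returns the picture (384x512x3 uint8, red, green, blue); there is no depth.
- get_calibration(name): a dict with "K" (3x3 intrinsics, pixels), "R" (3x3) and "t" (3): a world point X has camera coordinates R X + t. Camera axes: x right, y down, z forward; pixel columns grow to the right and rows downward; lengths in m; the calibration is good to about 2 mm. A picture is of the moment at which its call begins: read the wrist's pose just before it. get_calibration takes no time and is no camera call; for the wrist camera it gives the pose at the moment of the call.
- sign_off(): hands the job in; it is judged then, once.
Trained networks look in the newest picture that a camera, given by its name, has taken for a name from the list of things; names that differ only in an ending like _2 or _b are one class to them, and where a whole thing is asked for, a point or a joint stands for the part that bears it (a point fixed in the world has none). Each returns a list of dicts, best first, with "conf" (0 to 1); they miss things now and then, are a little off and sometimes report something else, mostly with a low value. They report only what shows in the picture. A call takes as long as a camera call.
- boxes_of(camera, query): "location" ([x, y, z] in m, in world coordinates, good to about 4 mm: the middle of the surface that is visible of it).
- silhouettes(camera, query): "pixels" (384x512 bool, what is visible of it).
The state is a dict: "time_s": time; "joint_positions": joint angles; "qvel": joint speeds; "joint_efforts": joint torques, N m; "ee_pos": TCP position; "orientation": TCP orientation; "contact_force": force on the tool from outside, world axes, zero at the start; "ft_torque": the same for the moment, N m; "gripper_width": opening from 0.0 (shut) to 1.0 (fully open); "grasp_force": force on a finger pad.
Only numpy, scipy, OpenCV 4.12 (cv2) and the standard library are available. Lean on these libraries where they do the work, as an engineer would, in place of code of your own. Each camera call takes 0.05 s, during which the arm holds its last target. There are 200 camera calls.

## Working session

There is one attempt and no reset: what is moved stays moved. The work goes in short steps, Python scripts to look and compute and a shell command to move; the robot and the scene stay as the last step left them, time stands still between calls to the robot, and variables do not carry over. Pictures are saved under pics/ and viewed, at most 10 in all, crops included, and the job is handed in when it is done.

```bash
mkdir -p pics; ls; python3 - <<'E'
from rig import *
import cv2,numpy as np
o=get_obs()
print({k:np.round(v,3).tolist() for k,v in o.items()})
a=grab_frame("scene");b=grab_frame("side")
for c in("scene","side"):
  for q in("guard_grip","guard_hinge","link_hinge","latch_grip","shaker","tape_roll","amber_vial","cover_slips"):
    try: print(c,q,[(np.round(d["location"],3).tolist(),round(d["conf"],2)) for d in boxes_of(c,q)[:2]])
    except Exception as e: print(c,q,e)
im=np.hstack([a,b])[:,:,::-1]
cv2.imwrite("pics/a.png",cv2.resize(im,(800,300),interpolation=cv2.INTER_AREA))
E
```

```text
pics
{'time_s': 0.0, 'joint_positions': [-1.524, 0.381, 1.298, 0.0, 1.464, -0.215], 'qvel': [-0.0, 0.002, 0.001, 0.002, -0.001, -0.001], 'joint_efforts': [0.0, -43.793, -22.456, 0.071, 0.035, -0.0], 'ee_pos': [0.142, -0.531, 0.26], 'orientation': [[0.966, 0.259, -0.0], [0.259, -0.966, 0.001], [0.0, -0.001, -1.0]], 'contact_force': [-0.601, 0.768, -0.01], 'ft_torque': [-0.024, -0.001, -0.004], 'grasp_force': 0.0, 'gripper_width': 1.001}
scene guard_grip [([0.56, 0.142, 0.11], 0.74)]
scene guard_hinge [([0.568, 0.137, 0.113], 0.89)]
scene link_hinge [([0.537, 0.109, 0.044], 0.54)]
scene latch_grip [([0.562, 0.142, 0.116], 0.41), ([0.591, 0.125, 0.081], 0.23)]
scene shaker [([0.587, 0.12, 0.08], 0.61)]
scene tape_roll []
scene amber_vial []
scene cover_slips []
side guard_grip [([0.557, 0.164, 0.114], 0.57)]
side guard_hinge [([0.554, 0.166, 0.115], 0.57)]
side link_hinge [([0.534, 0.151, 0.047], 0.51)]
side latch_grip [([0.534, 0.205, 0.056], 0.45)]
side shaker [([0.596, 0.184, 0.062], 0.74), ([0.378, 0.43, 0.016], 0.55)]
side tape_roll [([0.474, 0.335, 0.011], 0.73)]
side amber_vial [([0.521, 0.024, 0.025], 0.5)]
side cover_slips [([0.374, 0.431, 0.015], 0.46), ([0.555, 0.166, 0.11], 0.17)]
```

View pics/a.png

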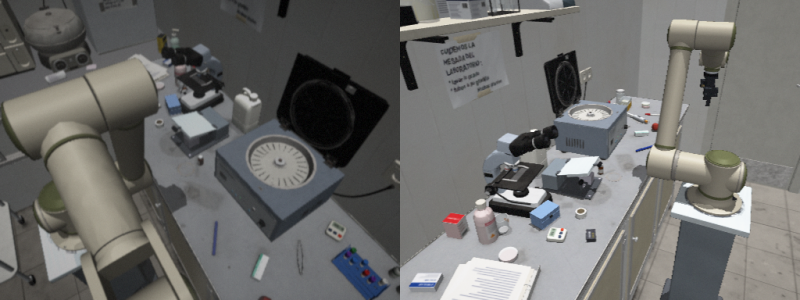

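```bash
python3 - <<'E'
from rig import *
import numpy as np,cv2
for c in("scene","side"):
  k=get_calibration(c); print(c,"cam pos",np.round(-k["R"].T@k["t"],3),"fwd",np.round(k["R"][2],2))
im=grab_frame("side");cv2.imwrite("pics/b.png",cv2.resize(im[:,:,::-1],(800,600)))
im=grab_frame("scene");cv2.imwrite("pics/c.png",cv2.resize(im[:,:,::-1],(800,600)))
E
```

```text
scene cam pos [ 0.173 -0.632  0.957] fwd [ 0.31  0.56 -0.76]
side cam pos [0.005 1.153 0.817] fwd [ 0.36 -0.79 -0.49]
```

The overview shows the shaker with its light guard plate at side-view pixels (225,215) of 512x384, and in the scene view at about (255,165). The tape roll stands left of it. I'll look at enlarged crops.

```bash
python3 - <<'E'
import cv2,numpy as np
a=cv2.imread("pics/b.png");b=cv2.imread("pics/c.png")
print(a.shape)
# side: half-panel (130..210,150..210)*2
A=a[290:440,260:460]; B=b[190:340,310:510]
cv2.imwrite("pics/d.png",np.vstack([cv2.resize(A,(400,300),interpolation=3),cv2.resize(B,(400,300),interpolation=3)]))
E
```

```text
(600, 800, 3)
```

View pics/d.png

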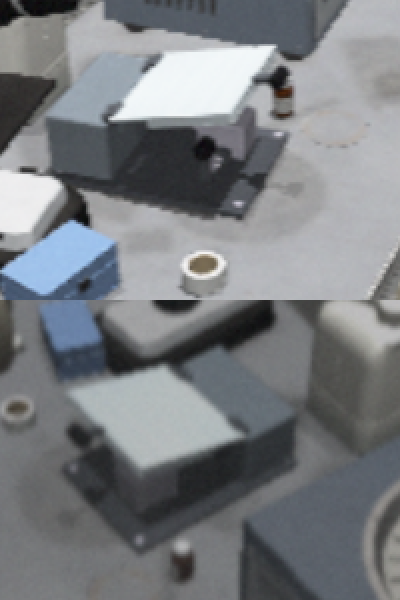

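The side crop shows the guard raised a little, its grip at crop (280,77), the latch grip at (205,148) and the plate's front corners at (238,215) and (288,132). In the scene crop the guard grip is at (78,135) and the front corners are at (138,248) and (65,168). I'll fit the pose to these.

```bash
cat >h.py <<'E'
from rig import *
import numpy as np
from scipy.optimize import least_squares
def w(p,L):
  c,s=np.cos(p[2]),np.sin(p[2]); return np.array([p[0]+c*L[0]-s*L[1],p[1]+s*L[0]+c*L[1],L[2]])
def gg(a,r=.175): return (.1-r*np.cos(a),.02,.092+r*np.sin(a))
def proj(k,X):
  x=k["K"]@(k["R"]@X+k["t"]); return x[:2]/x[2]
E
python3 - <<'E'
from h import *
from scipy.optimize import least_squares
S=get_calibration("side");C=get_calibration("scene")
s=lambda u,v:((260+u/2)*.64,(290+v/2)*.64)
c=lambda u,v:((310+u/2)*.64,(190+v/2)*.64)
P=[(S,s(280,77),'g'),(S,s(205,148),(0,.075,.06)),(S,s(238,215),(-.055,.102,.004)),(S,s(288,132),(-.055,-.062,.008)),
(C,c(78,135),'g'),(C,c(138,248),(-.055,-.062,.004)),(C,c(65,168),(-.055,.102,.008))]
f=lambda p:np.concatenate([proj(k,w(p,gg(p[3]) if L=='g' else L))-u for k,u,L in P])
r=least_squares(f,[.55,.12,0,.15],loss='soft_l1')
print(r.x.round(3),f(r.x).round(1)); p=r.x
print("gg",w(p,gg(p[3])),"latch",w(p,(0,.07,.06)))
E
```

```text
[0.551 0.128 0.099 0.238] [-1.  -0.1 -1.6  0.2  0.6 -0.2  0.2 -0.6  0.1  0.3 -0.2  1.7 -1.2 -0.8]
gg [0.47973371 0.14089974 0.13321919] latch [0.54453084 0.19757453 0.06      ]
```

```bash
cat >>h.py <<'E'
def need(X,yaw):
  o=get_obs();R=np.array(o["orientation"]);e=np.array(o["ee_pos"])
  yt=np.array([np.sin(yaw),-np.cos(yaw),0]);zt=np.array([0,0,-1.]);T=np.c_[np.cross(yt,zt),yt,zt]
  from scipy.spatial.transform import Rotation as Q
  print("t",o["time_s"],"ee",e.round(4),"shift",(R.T@(np.array(X)-e)/.08).round(3),"turn",(Q.from_matrix(R.T@T).as_rotvec()/np.radians(120)).round(3),"w",round(o["gripper_width"],3),"gf",o["grasp_force"],"F",np.round(o["contact_force"],1),"q",np.round(o["joint_positions"],2))
E
python3 - <<'E'
from h import *
print(tcp_to_tips)
C=get_calibration("scene")
for u in [(345,307),(278,224),(282,205),(349,262)]:
  d=C["R"].T@np.linalg.inv(C["K"])@[*u,1];o=-C["R"].T@C["t"]
  print(u,(o-d*o[2]/d[2]).round(2),(o-d*(o[2]-.15)/d[2]).round(2))
need([.142,-.531,.26],.099)
need([.479,.141,.2],.099)
E
python3 -m creep '[{"rz":0.078,"x":0.0,"y":-1,"z":0,"jaw":1},{"rz":0.078,"x":0.0,"y":-1,"z":0,"jaw":1}]'
```

```text
0.022
(345, 307) [ 0.58 -0.42  0.  ] [ 0.51 -0.45  0.15]
(278, 224) [ 0.56 -0.08  0.  ] [ 0.5  -0.16  0.15]
(282, 205) [ 0.62 -0.02  0.  ] [ 0.55 -0.11  0.15]
(349, 262) [ 0.68 -0.31  0.  ] [ 0.6  -0.36  0.15]
t 1.0 ee [ 0.1423 -0.5312  0.2608] shift [-0.003 -0.004  0.009] turn [-0.    -0.     0.078] w 1.003 gf 0.0 F [-0.7  0.4 -0.5] q [-1.52  0.38  1.3   0.    1.46 -0.22]
t 1.0 ee [ 0.1423 -0.5312  0.2608] shift [ 6.24  -7.028  0.76 ] turn [-0.    -0.     0.078] w 1.003 gf 0.0 F [-0.7  0.4 -0.5] q [-1.52  0.38  1.3   0.    1.46 -0.22]$[0]: bad value
```

```bash
python3 -m creep '[{"rx":0.0,"ry":0.0,"rz":0.078,"x":0.8,"y":-0.9,"z":0.0,"jaw":1.0},{"rx":0.0,"ry":0.0,"rz":0.078,"x":0.8,"y":-0.9,"z":0.0,"jaw":1.0}]'
```

```text
time_s: 1.25
ee_pos: [0.1862, -0.4432, 0.2607]
orientation: [[0.995, 0.097, 0.0], [0.097, -0.995, 0.001], [0.0, -0.001, -1.0]]
contact_force: [0.9, -1.1, 0.4]
gripper_width: 1.002
grasp_force: 0.0
```

```bash
M='python3 -m creep'
for i in 1 2 3 4 5; do python3 -m creep '[{"rx":0,"ry":0,"rz":0,"x":0.62,"y":-0.98,"z":0,"jaw":1},{"rx":0,"ry":0,"rz":0,"x":0.62,"y":-0.98,"z":0,"jaw":1}]' | sed -n 2p; done
python3 - <<'E'
from h import *
need([.479,.141,.2],.099)
E
```

```text
ee_pos: [0.2279, -0.3599, 0.2609]
ee_pos: [0.2694, -0.2771, 0.2609]
ee_pos: [0.311, -0.1942, 0.261]
ee_pos: [0.3527, -0.1114, 0.261]
ee_pos: [0.3944, -0.0285, 0.2609]
t 2.5 ee [ 0.3944 -0.0285  0.2609] shift [ 1.265 -2.001  0.762] turn [ 0.    -0.     0.001] w 0.999 gf 0.0 F [ 0.2 -0.7 -0.2] q [-0.37  0.11  1.68  0.    1.36  1.1 ]
```

```bash

python3 -m creep '[{"rx":0,"ry":0,"rz":0,"x":0.6,"y":-0.98,"z":0,"jaw":1},{"rx":0,"ry":0,"rz":0,"x":0.6,"y":-0.98,"z":0,"jaw":1}]' | sed -n 2p
python3 -m creep '[{"rx":0,"ry":0,"rz":0,"x":0.5,"y":-0.98,"z":0,"jaw":1},{"rx":0,"ry":0,"rz":0,"x":0.5,"y":-0.98,"z":0,"jaw":1},{"rx":0,"ry":0,"rz":0,"x":0.5,"y":-0.98,"z":0,"jaw":0.8}]' | sed -n 2p
python3 - <<'E'
from h import *
import cv2
im=grab_frame("wrist")
for q in("guard_grip","latch_grip"):
  print(q,[(np.round(d["location"],3).tolist(),round(d["conf"],2)) for d in boxes_of("wrist",q)[:2]])
k=get_calibration("wrist");p=[.551,.128,.099,.238]
print(proj(k,w(p,gg(.238))),[proj(k,w(p,L)).round() for L in [(-.055,.102,.008),(-.055,-.062,.008),(.1,-.055,.092),(.1,.095,.092)]])
cv2.imwrite("pics/e.png",im[:,:,::-1])
need(w(p,gg(.238)),.099)
E
```

```text
ee_pos: [0.4345, 0.0544, 0.2608]
ee_pos: [0.4661, 0.1352, 0.2605]
guard_grip []
latch_grip []
[248.83725666 172.56969121] [array([183., 137.]), array([319., 137.]), array([341., -44.]), array([156., -43.])]
t 3.275 ee [0.4657 0.1333 0.2608] shift [ 0.179 -0.08   1.594] turn [ 0.     0.    -0.001] w 0.803 gf 0.0 F [ 0.2  0.1 -0.7] q [ 0.03  0.27  1.47 -0.    1.41  1.51]
```

View pics/e.png

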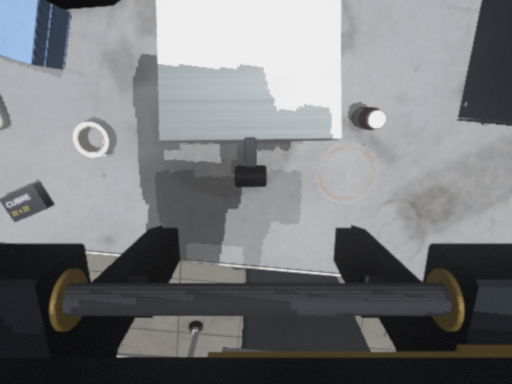

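The wrist view shows the guard grip at (250,176), against a prediction of (249,173), so the pose is about 3 mm off. The plate is aligned. I'm descending onto the grip.

```bash

python3 -m creep '[{"rx":0,"ry":0,"rz":0,"x":0.14,"y":-0.06,"z":0.5,"jaw":0.65},{"rx":0,"ry":0,"rz":0,"x":0.14,"y":-0.06,"z":0.9,"jaw":0.65},{"rx":0,"ry":0,"rz":0,"x":0.14,"y":-0.06,"z":0.9,"jaw":0.65}]' | sed -n 2p
python3 -m creep '[{"rx":0,"ry":0,"rz":0,"x":0,"y":0,"z":0.4,"jaw":0.65},{"rx":0,"ry":0,"rz":0,"x":0,"y":0,"z":0.66,"jaw":0.65},{"rx":0,"ry":0,"rz":0,"x":0,"y":0,"z":0.66,"jaw":0.65},{"rx":0,"ry":0,"rz":0,"x":0,"y":0,"z":0.66,"jaw":0.65}]'
python3 -m creep '[{"rx":0,"ry":0,"rz":0,"x":0,"y":0,"z":0,"jaw":0.2},{"rx":0,"ry":0,"rz":0,"x":0,"y":0,"z":0,"jaw":0.2},{"rx":0,"ry":0,"rz":0,"x":0,"y":0,"z":0,"jaw":0.2},{"rx":0,"ry":0,"rz":0,"x":0,"y":0,"z":0,"jaw":0.2},{"rx":0,"ry":0,"rz":0,"x":0,"y":0,"z":0,"jaw":0.2}]' 25
```

```text
ee_pos: [0.4757, 0.1389, 0.1875]
time_s: 4.15
ee_pos: [0.4774, 0.1396, 0.1376]
orientation: [[0.995, 0.098, 0.003], [0.098, -0.995, 0.0], [0.003, 0.0, -1.0]]
contact_force: [-0.5, -0.6, 0.8]
gripper_width: 0.654
grasp_force: 0.0
time_s: 4.78
ee_pos: [0.4765, 0.1411, 0.136]
orientation: [[0.995, 0.098, 0.0], [0.098, -0.995, 0.003], [0.0, -0.003, -1.0]]
contact_force: [-0.3, 8.3, 0.2]
gripper_width: 0.287
grasp_force: 25.0
```

```bash

python3 -m creep '[{"rx":0,"ry":0,"rz":0,"x":0.063,"y":0,"z":-0.214,"jaw":0.2},{"rx":0,"ry":0,"rz":0,"x":0.147,"y":0,"z":-0.416,"jaw":0.2},{"rx":0,"ry":0,"rz":0,"x":0.25,"y":0,"z":-0.61,"jaw":0.2},{"rx":0,"ry":0,"rz":0,"x":0.37,"y":0,"z":-0.79,"jaw":0.2},{"rx":0,"ry":0,"rz":0,"x":0.48,"y":0,"z":-0.927,"jaw":0.2}]'
```

```text
time_s: 5.4
ee_pos: [0.5138, 0.1454, 0.2101]
orientation: [[0.995, 0.099, -0.003], [0.099, -0.995, 0.003], [-0.003, -0.004, -1.0]]
contact_force: [-3.1, 9.5, -3.2]
gripper_width: 0.288
grasp_force: 25.0
```

```bash

python3 -m creep '[{"rx":0,"ry":0,"rz":0,"x":0.152,"y":0,"z":-0.157,"jaw":0.2},{"rx":0,"ry":0,"rz":0,"x":0.32,"y":0,"z":-0.3,"jaw":0.2},{"rx":0,"ry":0,"rz":0,"x":0.5,"y":0,"z":-0.422,"jaw":0.2},{"rx":0,"ry":0,"rz":0,"x":0.65,"y":0,"z":-0.507,"jaw":0.2},{"rx":0,"ry":0,"rz":0,"x":0.81,"y":0,"z":-0.58,"jaw":0.2}]'
```

```text
time_s: 6.02
ee_pos: [0.5784, 0.1527, 0.2566]
orientation: [[0.995, 0.101, -0.003], [0.101, -0.995, 0.005], [-0.002, -0.005, -1.0]]
contact_force: [-4.5, 13.8, -1.9]
gripper_width: 0.29
grasp_force: 25.0
```

```bash

python3 -m creep '[{"rx":0,"ry":0,"rz":0,"x":0.2,"y":-0.01,"z":-0.073,"jaw":0.2},{"rx":0,"ry":0,"rz":0,"x":0.376,"y":-0.02,"z":-0.117,"jaw":0.2},{"rx":0,"ry":0,"rz":0,"x":0.55,"y":-0.03,"z":-0.146,"jaw":0.2},{"rx":0,"ry":0,"rz":0,"x":0.72,"y":-0.03,"z":-0.162,"jaw":0.2}]'
python3 -m creep '[{"rx":0,"ry":0,"rz":0,"x":0.12,"y":0,"z":0,"jaw":0.2},{"rx":0,"ry":0,"rz":0,"x":0.24,"y":0,"z":0.005,"jaw":0.2},{"rx":0,"ry":0,"rz":0,"x":0.35,"y":0,"z":0.01,"jaw":0.2},{"rx":0,"ry":0,"rz":0,"x":0.42,"y":0,"z":0.02,"jaw":0.2}]'
```

```text
time_s: 6.52
ee_pos: [0.6361, 0.1595, 0.2694]
orientation: [[0.995, 0.1, -0.002], [0.1, -0.995, 0.002], [-0.002, -0.002, -1.0]]
contact_force: [-3.3, 6.5, -0.9]
gripper_width: 0.287
grasp_force: 25.0
time_s: 7.02
ee_pos: [0.6694, 0.1633, 0.2675]
orientation: [[0.995, 0.1, -0.002], [0.1, -0.995, 0.003], [-0.002, -0.003, -1.0]]
contact_force: [-3.2, 7.1, 0.8]
gripper_width: 0.289
grasp_force: 25.0
```

Now I'll press on slowly until the stop shows in the force.

```bash

python3 -m creep '[{"rx":0,"ry":0,"rz":0,"x":0.05,"y":0,"z":0.01,"jaw":0.2},{"rx":0,"ry":0,"rz":0,"x":0.1,"y":0,"z":0.02,"jaw":0.2},{"rx":0,"ry":0,"rz":0,"x":0.14,"y":0,"z":0.025,"jaw":0.2},{"rx":0,"ry":0,"rz":0,"x":0.14,"y":0,"z":0.025,"jaw":0.2}]'
```

```text
time_s: 7.52
ee_pos: [0.6762, 0.1641, 0.2664]
orientation: [[0.995, 0.101, -0.014], [0.101, -0.995, 0.001], [-0.013, -0.002, -1.0]]
contact_force: [-30.4, 2.6, 9.4]
gripper_width: 0.293
grasp_force: 25.0
```

The force jumped to 30 N at the expected position, so the guard is on its stop. I'll release and back off.

```bash

python3 -m creep '[{"rx":0,"ry":0,"rz":0,"x":-0.04,"y":0,"z":0,"jaw":0.2},{"rx":0,"ry":0,"rz":0,"x":-0.04,"y":0,"z":0,"jaw":0.6},{"rx":0,"ry":0,"rz":0,"x":-0.04,"y":0,"z":0,"jaw":0.6},{"rx":0,"ry":0,"rz":0,"x":-0.04,"y":0,"z":0,"jaw":0.6}]' | tail -3
python3 -m creep '[{"rx":0,"ry":0,"rz":0,"x":0,"y":0,"z":-0.3,"jaw":0.6},{"rx":0,"ry":0,"rz":0,"x":0,"y":0,"z":-0.7,"jaw":0.6},{"rx":0,"ry":0,"rz":0,"x":0,"y":0,"z":-0.7,"jaw":0.6}]' | sed -n 2p
python3 -m creep '[{"rx":0,"ry":0,"rz":0,"x":-0.7,"y":-0.2,"z":0,"jaw":0.6},{"rx":0,"ry":0,"rz":0,"x":-1,"y":-0.4,"z":0,"jaw":0.6},{"rx":0,"ry":0,"rz":0,"x":-1,"y":-0.4,"z":0,"jaw":0.6}]' | sed -n 2p
python3 -m creep '[{"rx":0,"ry":0,"rz":0,"x":-0.7,"y":-0.2,"z":0,"jaw":0.6},{"rx":0,"ry":0,"rz":0,"x":-0.9,"y":-0.2,"z":0.3,"jaw":0.6},{"rx":0,"ry":0,"rz":0,"x":-0.9,"y":-0.2,"z":1,"jaw":0.6},{"rx":0,"ry":0,"rz":0,"x":-0.9,"y":-0.2,"z":1,"jaw":0.6}]' | sed -n 2p
python3 - <<'E'
from h import *
import cv2
im=grab_frame("wrist")
k=get_calibration("wrist");p=[.548,.128,.1]
for q in("latch_grip","guard_grip"):
  print(q,[(np.round(d["location"],3).tolist(),round(d["conf"],2)) for d in boxes_of("wrist",q)[:2]])
print("cam",-k["R"].T@k["t"],k["R"][2],[proj(k,w(p,L)).round() for L in[(0,.07,.06),(.131,.02,.264),(-.055,.102,.008),(-.055,-.062,.008),(-.028,.023,.062)]])
cv2.imwrite("pics/f.png",im[:,:,::-1])
need(w(p,(0,.07,.063)),.1)
E
```

```text
contact_force: [0.2, -1.2, 0.0]
gripper_width: 0.592
grasp_force: 0.0
ee_pos: [0.6784, 0.162, 0.3243]
ee_pos: [0.5937, 0.1869, 0.3216]
ee_pos: [0.5211, 0.1943, 0.2383]
latch_grip [([0.542, 0.193, 0.067], 0.82)]
guard_grip [([0.653, 0.161, 0.13], 0.55)]
cam [0.59442903 0.20153919 0.36579953] [-0.27725833 -0.02651499 -0.96042947] [array([255., 156.]), array([ 453., -229.]), array([229., 193.]), array([365., 193.]), array([302., 183.])]
t 9.425 ee [0.5233 0.1949 0.2435] shift [ 0.218 -0.013  2.257] turn [-0.    -0.001 -0.001] w 0.603 gf 0.0 F [-0.2  0.5 -0.5] q [ 0.14  0.41  1.31 -0.    1.43  1.62]
```

View pics/f.png

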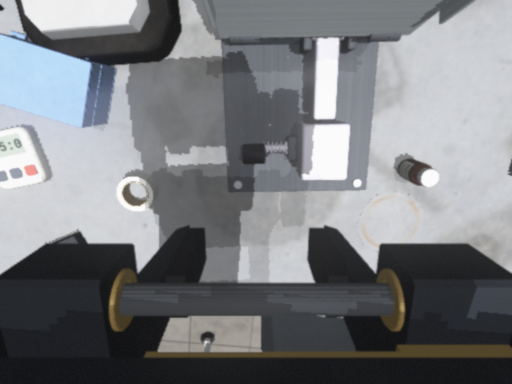

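The guard stands open. The wrist view shows the latch grip at (254,153), against a prediction of (255,156), right beside the head with its left edge at about 302. I'm descending on it.

```bash

python3 -m creep '[{"rx":0,"ry":0,"rz":0,"x":0.24,"y":-0.02,"z":0.5,"jaw":0.45},{"rx":0,"ry":0,"rz":0,"x":0.24,"y":-0.02,"z":1,"jaw":0.45},{"rx":0,"ry":0,"rz":0,"x":0.24,"y":-0.02,"z":1,"jaw":0.45}]' | sed -n 2p
python3 -m creep '[{"rx":0,"ry":0,"rz":0,"x":0,"y":0,"z":0.5,"jaw":0.45},{"rx":0,"ry":0,"rz":0,"x":0,"y":0,"z":0.6,"jaw":0.45},{"rx":0,"ry":0,"rz":0,"x":0,"y":0,"z":0.6,"jaw":0.45}]' | sed -n 2p
python3 - <<'E'
from h import *
p=[.550,.128,.1];need(w(p,(0,.071,.063)),.1)
E
```

```text
ee_pos: [0.5409, 0.1983, 0.1613]
ee_pos: [0.5417, 0.1986, 0.1156]
t 10.175 ee [0.5417 0.1986 0.1156] shift [0.014 0.001 0.658] turn [-0.    -0.001 -0.001] w 0.447 gf 0.0 F [ 0.9 -0.4 -0.2] q [ 0.15  0.57  1.43 -0.    1.14  1.62]
```

```bash

python3 -m creep '[{"rx":0,"ry":0,"rz":0,"x":0.01,"y":0,"z":0.3,"jaw":0.45},{"rx":0,"ry":0,"rz":0,"x":0.01,"y":0,"z":0.6,"jaw":0.45},{"rx":0,"ry":0,"rz":0,"x":0.01,"y":0,"z":0.63,"jaw":0.45},{"rx":0,"ry":0,"rz":0,"x":0.01,"y":0,"z":0.63,"jaw":0.45}]'|sed -n 2,4p
python3 -m creep '[{"rx":0,"ry":0,"rz":0,"x":0,"y":0,"z":0,"jaw":0.1},{"rx":0,"ry":0,"rz":0,"x":0,"y":0,"z":0,"jaw":0.1},{"rx":0,"ry":0,"rz":0,"x":0,"y":0,"z":0,"jaw":0.1},{"rx":0,"ry":0,"rz":0,"x":0,"y":0,"z":0,"jaw":0.1}]' 35
```

```text
ee_pos: [0.5425, 0.1987, 0.0652]
orientation: [[0.995, 0.098, 0.002], [0.098, -0.995, 0.0], [0.003, -0.0, -1.0]]
contact_force: [-0.2, -0.0, -0.0]
time_s: 11.18
ee_pos: [0.5419, 0.1991, 0.0642]
orientation: [[0.995, 0.099, 0.002], [0.099, -0.995, 0.001], [0.002, -0.001, -1.0]]
contact_force: [-0.8, 4.2, 6.4]
gripper_width: 0.241
grasp_force: 35.0
```

```bash

python3 -m creep '[{"rx":0,"ry":0,"rz":0,"x":0,"y":-0.06,"z":0,"jaw":0.1},{"rx":0,"ry":0,"rz":0,"x":0,"y":-0.12,"z":0,"jaw":0.1},{"rx":0,"ry":0,"rz":0,"x":0,"y":-0.185,"z":0,"jaw":0.1},{"rx":0,"ry":0,"rz":0,"x":0,"y":-0.185,"z":0,"jaw":0.1},{"rx":0,"ry":0,"rz":0,"x":0,"y":-0.185,"z":0,"jaw":0.1}]'
```

```text
time_s: 11.8
ee_pos: [0.5405, 0.2121, 0.064]
orientation: [[0.995, 0.099, 0.001], [0.099, -0.995, -0.002], [0.0, 0.003, -1.0]]
contact_force: [-1.8, -7.0, 6.2]
gripper_width: 0.244
grasp_force: 35.0
```

```bash

python3 -m creep '[{"rx":0,"ry":0,"rz":0,"x":0.012,"y":0,"z":-0.07,"jaw":0.1},{"rx":0,"ry":0,"rz":0,"x":0.026,"y":0,"z":-0.14,"jaw":0.1},{"rx":0,"ry":0,"rz":0,"x":0.026,"y":0,"z":-0.14,"jaw":0.1}]'
```

```text
time_s: 12.18
ee_pos: [0.5417, 0.212, 0.0738]
orientation: [[0.995, 0.098, -0.003], [0.098, -0.995, -0.003], [-0.003, 0.003, -1.0]]
contact_force: [1.0, -6.7, -5.4]
gripper_width: 0.245
grasp_force: 35.0
```

```bash

python3 -m creep '[{"rx":0,"ry":0,"rz":0,"x":0.039,"y":0,"z":-0.133,"jaw":0.1},{"rx":0,"ry":0,"rz":0,"x":0.09,"y":0,"z":-0.262,"jaw":0.1},{"rx":0,"ry":0,"rz":0,"x":0.156,"y":0,"z":-0.384,"jaw":0.1},{"rx":0,"ry":0,"rz":0,"x":0.178,"y":0,"z":-0.42,"jaw":0.1},{"rx":0,"ry":0,"rz":0,"x":0.178,"y":0,"z":-0.42,"jaw":0.1}]'
python3 - <<'E'
from h import *
import cv2
a=grab_frame("side");b=grab_frame("wrist")
cv2.imwrite("pics/g.png",np.hstack([cv2.resize(a[150:280,150:320],(400,306)),cv2.resize(b,(400,306))])[:,:,::-1])
E
```

```text
time_s: 12.8
ee_pos: [0.5545, 0.2133, 0.1069]
orientation: [[0.995, 0.098, -0.007], [0.098, -0.995, -0.004], [-0.007, 0.003, -1.0]]
contact_force: [-5.0, -7.9, -2.1]
gripper_width: 0.244
grasp_force: 35.0
```

View pics/g.png

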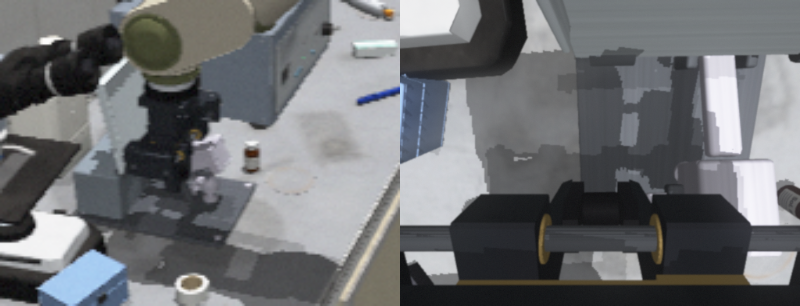

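In the side view the guard is upright, and the head at (208,150) is raised with the ball stud visible below it at (203,185). The tool rise of 43 mm gives about 0.41 rad. I'll hold briefly and hand in.

```bash

python3 -m creep '[{"rx":0,"ry":0,"rz":0,"x":0,"y":0,"z":0,"jaw":0.1},{"rx":0,"ry":0,"rz":0,"x":0,"y":0,"z":0,"jaw":0.1},{"rx":0,"ry":0,"rz":0,"x":0,"y":0,"z":0,"jaw":0.1}]'
python3 -c "from rig import *; print(sign_off())"
```

```text
time_s: 13.28
ee_pos: [0.5544, 0.2133, 0.1068]
orientation: [[0.995, 0.098, -0.007], [0.098, -0.995, -0.004], [-0.007, 0.003, -1.0]]
contact_force: [-4.5, -7.2, -2.5]
gripper_width: 0.242
grasp_force: 35.0
the job is handed in; nothing more can be done
None
```

I handed the job in at 13.3 s with the guard open on its stop, the latch pulled out about 12–13 mm before the lift, and the link held up by the latch grip at about 0.41 rad (estimated from the tool's 43 mm rise); the hand-in returned no verdict.

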